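Set a two-part plaster casting mould in its cradle

TASK

Get the plaster casting mould ready to pour: first seat the lower half (the thicker one with two pegs on top) flat and fully home in the pocket of the wooden cradle and let go of it, then close the upper half down onto its pegs until the two faces meet, round end over round end. Lower the pieces into place rather than dropping them, and leave the jar, the plate and the bowl where they stand.

Things in the scene. Friction and masses are not known exactly. Their poses are not given: they have to be found in the camera images.
- cradle: Wooden cradle fixed to the bench: dark board 175 x 115 x 10 mm with a rim rising to 26 mm above the bench round a D-shaped pocket 64 mm wide, 124 mm long (2 mm free all round the lower half), 16 mm deep, flared in its upper half. Origin: centre of the board's underside, on the bench. x points to the pocket's round end, z up. Place and yaw vary.
- pocket (a point): Centre of the pocket's floor, 10 mm above the bench; axes as the cradle's. The seated lower half has its origin here and its x along the cradle's x.
- lower_half: White plaster block, D-shaped in plan, 120 x 60 x 44 mm: square end, round end (radius 30). On top two tapered pegs, 14 mm wide, 11 high, at x = -42 and +16 mm, and between them a 26 mm cavity. Origin: middle of the underside; x points to the round end; flat long sides (y = +-30) run from x = -60 to +30 mm; z up. Lies pegs up, left or right of the cradle. 0.33 kg.
- lower_seat (a point): Centre of the top face of the lower half, 44 mm above its origin; the closed upper half has its origin here.
- lower_nose (a point): Tip of the lower half's round end at its top face: x = 60, z = 44 mm in the lower half's frame.
- upper_half: White plaster slab of the same D outline, 120 x 60 x 32 mm, 0.24 kg, with a 22 mm pouring hole through it at x = -13 mm and, underneath, two sockets 18 mm wide, 14 deep at x = -42 and +16 mm for the pegs. Origin: middle of the underside; x points to the round end; flat long sides as the lower half's; z up. Lies sockets down, on the cradle's other side.
- upper_nose (a point): Tip of the upper half's round end at its underside: x = 60, z = 0 in its frame.
- tool_jar: Bystander: glass jar, 72 mm wide and 95 mm high, with modelling tools standing up to 180 mm. Origin under its centre.
- blue_plate: Bystander: blue glazed plate, 170 mm wide, 18 mm high. Origin under its centre.
- plaster_bowl: Bystander: plaster bowl, 120 mm wide, 60 mm high. Origin under its centre.
Not all that is in view belongs to the job. What is shaped like the lower_half but pink or yellow is not meant. Of the things that look like the cradle, the middle-sized one is meant.

How it is judged:
On the way, in this order (a step that is already met when the one before it is completed fails the run):
1. the lower half is seated in the cradle's pocket and let go (horizontal distance between lower_half and pocket below 0.005 m and z of lower_half in the frame of pocket below 0.003 m and angle between lower_half's own z axis and vertical below 0.035 rad and angle between the x axis of lower_half and the x axis of cradle, either way round below 0.09 rad and x of lower_nose in the frame of pocket above 0.05 m and contact force between the fingers and lower_half below 0.3 N and linear speed of lower_half below 0.02 m/s), for 0.2 s.
2. the upper half is closed on the lower half, which is still seated (horizontal distance between lower_half and pocket below 0.005 m and z of lower_half in the frame of pocket below 0.003 m and angle between each of lower_half, upper_half's own z axis and vertical below 0.035 rad and angle between the x axis of lower_half and the x axis of cradle, either way round below 0.09 rad and x of lower_nose in the frame of pocket above 0.05 m and horizontal distance between upper_half and lower_seat below 0.005 m and z of upper_half in the frame of lower_seat between -0.004 and 0.003 m and angle between the x axis of upper_half and the x axis of lower_half, either way round below 0.1 rad and horizontal distance between upper_nose and lower_nose below 0.008 m), for 0.2 s.
At the end, for the whole second after the job is handed in: Lower half in the pocket: within 5 mm sideways, 3 mm of the floor, tilt 0.035 rad, square within 0.09 rad, round ends matching. Upper half closed on it: within 5 mm sideways, 3 mm in height, tilt 0.035 rad, square within 0.1 rad, tips within 8 mm. Both released and at rest (all of step 2 and linear speed of each of lower_half, upper_half below 0.02 m/s); the robot touches nothing.
It fails at once if the tool jar is pushed more than 30 mm or knocked over (distance of tool_jar from where it was at the start of the episode above 0.03 m or angle between tool_jar's own z axis and vertical above 0.4 rad).
It fails at once if the blue plate is pushed more than 30 mm or knocked over (distance of blue_plate from where it was at the start of the episode above 0.03 m or angle between blue_plate's own z axis and vertical above 0.4 rad).
It fails at once if the plaster bowl is pushed more than 30 mm or knocked over (distance of plaster_bowl from where it was at the start of the episode above 0.03 m or angle between plaster_bowl's own z axis and vertical above 0.4 rad).
It fails at once if the lower half is dropped into the cradle (over 0.6 m/s within 30 mm of the pocket floor) (horizontal distance between lower_half and pocket below 0.03 m and z of lower_half in the frame of pocket below 0.03 m and linear speed of lower_half above 0.6 m/s).
It fails at once if the upper half is dropped onto the lower half (over 0.6 m/s within 30 mm of it) (horizontal distance between upper_half and lower_seat below 0.03 m and z of upper_half in the frame of lower_seat below 0.03 m and linear speed of upper_half above 0.6 m/s).
It also fails if it takes over 58 s, if anything falls off the work surface, if the arm or the gripper's body presses on something with over 40 N, if the wrist force passes 120 N, or if a joint passes its speed limit or range.

ROBOT

A 7-joint arm with a two-finger parallel gripper is mounted at the origin on the work surface. World frame = base frame: x ahead of the robot, y to its left, z up, the work surface at z = 0. Lengths are in m, angles in rad, forces in N, time in s.
With the tool pointing down it reaches from about 0.35 to 0.9 m from the base axis. Payload 8.1 kg.
Tool frame: the origin (TCP) lies at the very end of the fingers, on their centre line; the grasp point (between the pads) lies 19 mm behind it; z points along the fingers, x is the direction in which the jaws open and shut, and the axes are right-handed (so a half turn about z gives the same grasp; the last joint's range is limited). The gripper opens to 92 mm and grips with 3 to 60 N. Pads are 19 mm wide; open, the fingers measure 130 mm over their backs; the gripper's body (75 mm by 190 mm) begins 47 mm behind the grasp point.
Start: joints at [-1.324, 0.434, 0.025, 1.573, -0.012, 1.134, -0.075], TCP at [0.214, 0.587, 0.202] pointing down, gripper open.
Joint ranges: [-2.62, 2.62], [-0.44, 2.09], [-1.27, 1.32], [0.08, 2.57], [-1.32, 4.46], [0.12, 2], [-2.74, 2.74]. Speed limits (rad/s): [2.22, 2.22, 3.01, 3.01, 3.14, 3.14, 3.14].

INTERFACE

Orientations are given as a rotation vector (axis times angle).
In Python, from cell import status, viewer, arm gives the robot as it stands.
- The arm moves only by the tool jog_arm, never from a script. Its argument "commands" is text: rows parted by semicolons, each of 7 numbers parted by spaces: the closure, from -1 (fully open) to 1 (shut), then the shift along the world's x, y, z normalised to -1 to 1, where 1 is 0.3 m, then the turn, a rotation vector about the world's x, y, z normalised to -1 to 1, where 1 is 2 pi rad. In form: jaw dx dy dz wx wy wz; .... A call has exactly 5 rows; each row shifts and turns the commanded pose from where the row before left it; what a row does not reach is not made up. A row lasts 1/10 s, in which the tool goes at most 50 mm and 8.59 degrees, less where a joint would pass 70% of its speed; a pose out of reach is approached as far as the arm can. A call with a number of a shift or a turn outside -1 to 1 is refused whole. A call with a gripper value outside its range is refused whole. The fingers move at their own pace and stop on an object; "force" is the grip in N (left out, the last holds). Time passes only in rows, so rows that do not move let the fingers close, or fill a call up. It gives the time, the measured TCP pose, the force and the opening at its end, in the units of the state.
- status.observe(): the state, without advancing time (a new reading comes with each control period).
- viewer.get_image(name): name is "scene" or "top" or "wrist"; returns a dict with "pixels" (384x512x3 uint8, red, green, blue), "z_map" (384x512 float32, m along the optical axis (not along the pixel's ray), 0 where there is no reading), "camera_matrix" (3x3 intrinsics, pixels), "R" (3x3) and "t" (3): a world point X has camera coordinates R X + t. Camera axes: x right, y down, z forward; pixel columns grow to the right and rows downward; lengths in m; the calibration is good to about 2 mm. A picture is of the moment at which its call begins.
- arm.sign_off(): hands the job in, once; it reports no verdict.
The state is a dict: "clock": time; "joints": joint angles; "dq": joint speeds; "joint_efforts": joint torques, N m; "position": TCP position; "ee_rot": TCP orientation; "force": force on the tool from outside, world axes, zero at the start; "ft_torque": the same for the moment, N m; "width": opening from 0.0 (shut) to 1.0 (fully open).
Only numpy, scipy, OpenCV 4.12 (cv2) and the standard library are available. Lean on these libraries where they do the work, as an engineer would, in place of code of your own. Each camera call takes 0.05 s, during which the arm holds its last target. There are 200 camera calls.

## Working session

There is one attempt and no reset: what is moved stays moved. The work goes in short steps, Python scripts to look and compute and a tool call to move; the robot and the scene stay as the last step left them, time stands still between calls to the robot, and variables do not carry over. Pictures are saved under pics/ and viewed, about 8 in all and at most 12, crops included, and the job is handed in when it is done.

Besides the shell and the picture viewer there is one more tool, called after "Call:" by a JSON object that holds its "method" and its "body". jog_arm: Moves the arm, as the interface text tells. Scaled input: -1 to 1 covers 0.3 m each way for a shift and 2 pi rad each way for a turn. Its arguments: {"type":"object","properties":{"commands":{"type":"string"},"force":{"type":"number"}},"required":["commands"]}

```bash
mkdir -p pics; ls; cat > h.py <<'E'
import numpy as np, cv2
from cell import status, viewer, arm
def grab(n):
    d=viewer.get_image(n); return d
def save(d,f): cv2.imwrite(f,d["pixels"][:,:,::-1])
def pts(d):
    z=d["z_map"]; K=d["camera_matrix"]; v,u=np.mgrid[:z.shape[0],:z.shape[1]]
    c=np.stack([(u-K[0,2])/K[0,0]*z,(v-K[1,2])/K[1,1]*z,z],-1)
    P=(c-d["t"])@d["R"]; P[z==0]=np.nan; return P
E
python3 - <<'E'
from h import *
s=status.observe(); print({k:np.round(v,3) for k,v in s.items()})
a=grab("top");b=grab("scene")
np.savez("d0.npz",P=pts(a),px=a["pixels"]); 
save(a,"pics/top0.png");save(b,"pics/scene0.png")
print(a["R"],a["t"],a["camera_matrix"])
E
```

```text
pics
{'clock': np.float64(0.0), 'joints': array([-1.324,  0.435,  0.025,  1.574, -0.012,  1.134, -0.075]), 'dq': array([-0.001, -0.001,  0.001,  0.   ,  0.001,  0.001,  0.   ]), 'joint_efforts': array([-0.0000e+00, -6.6785e+01,  9.8500e-01, -3.1446e+01, -6.0000e-02,
        4.3000e-02,  0.0000e+00]), 'position': array([0.214, 0.587, 0.201]), 'ee_rot': array([ 2.573e+00,  1.800e+00, -2.000e-03]), 'force': array([ 0.597, -0.624, -0.369]), 'ft_torque': array([-0.043, -0.002, -0.042]), 'width': np.float64(1.0)}
[[ 0.02774022 -0.99957942  0.00845403]
 [-0.99672321 -0.02830183 -0.075775  ]
 [ 0.0759824  -0.00632431 -0.9970891 ]] [-0.00584663  0.47179604  1.36816846] [[478.94975013   0.         255.02972417]
 [  0.         478.94975013 193.08815438]
 [  0.           0.           1.        ]]
```

View pics/top0.png

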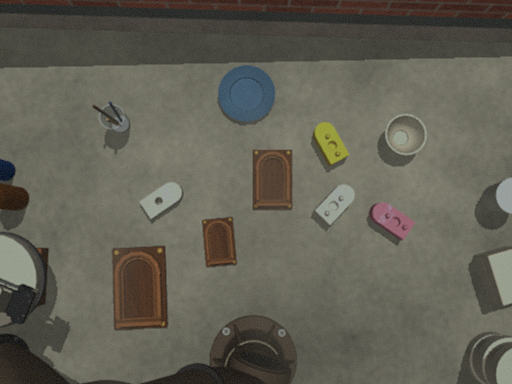

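View pics/scene0.png

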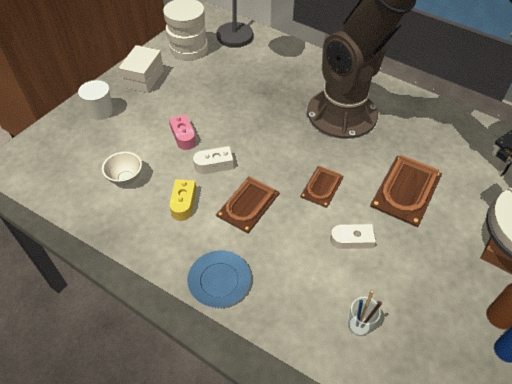

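The top view shows the middle-sized cradle at (272,179), the lower half (white, with pegs) at (335,204) and the upper half at (161,201). The plate is at (246,95), the jar at (113,118) and the bowl at (405,135). Next I measure rough poses.

```bash
cat >> h.py <<'E'
def region(P,c,r): return np.hypot(P[...,0]-c[0],P[...,1]-c[1])<r
def dpose(xy):
    """D outline points -> centre, yaw of x axis (to round end)"""
    xy=np.asarray(xy,np.float32)
    (c,(w,h),a)=cv2.minAreaRect(xy*1000); a=np.radians(a)
    if h>w: a+=np.pi/2
    d=np.array([np.cos(a),np.sin(a)]); c=np.array(c)/1000
    hull=cv2.convexHull(xy*1000); M=cv2.moments(hull)
    g=np.array([M['m10'],M['m01']])/M['m00']/1000
    if (g-c)@d>0: a+=np.pi   # area centroid lies towards the square end
    return c,(a+np.pi)%(2*np.pi)-np.pi,max(w,h),min(w,h)
E
python3 - <<'E'
from h import *
D=np.load("d0.npz");P=D["P"];px=D["px"]
for n,(u,v),zl,zh in [("low",(335,204),.036,.05),("up",(161,201),.022,.04),("crad",(272,179),.018,.032)]:
    c=P[v,u]; m=region(P,c,.12)&(P[...,2]>zl)&(P[...,2]<zh)
    if n!="crad": m&=px.min(-1)>110
    n_,L,st,ce=cv2.connectedComponentsWithStats(m.astype(np.uint8))
    k=L==1+np.argmax(st[1:,4]); q=P[k]
    print(n,c,k.sum(),np.nanmedian(q[:,2]),dpose(q[:,:2]))
for n,(u,v) in dict(jar=(120,125),plate=(246,95),bowl=(405,135),yellow=(331,145),pink=(392,221),bench=(230,160)).items(): print(n,P[v,u])
E
```

```text
low [ 0.44586813 -0.22228368  0.03213998] 711 0.044153043905716574 (array([ 0.45041803, -0.22512177]), np.float64(-0.761287966837715), 120.48710632324219, 60.40690612792969)
up [ 0.44218036  0.28147956 -0.00047827] 758 0.03249411159485193 (array([0.44813736, 0.27184213]), np.float64(-0.941401213206273), 119.14180755615234, 59.61675262451172)
crad [ 0.51515976 -0.0410759   0.00846908] 708 0.025086420524990313 (array([ 0.51700708, -0.04191577]), np.float64(0.024537007655715204), 158.03025817871094, 95.81486511230469)
jar [0.64382453 0.38558975 0.09321688]
plate [ 0.76567757  0.04231625 -0.00182689]
bowl [ 0.65690321 -0.43018287  0.00782171]
yellow [ 0.61710875 -0.20890343  0.02746644]
pink [ 0.40177957 -0.38568421  0.03363962]
bench [ 0.56896093  0.08376401 -0.00139307]
```

Call:
{"method": "jog_arm", "body": {"commands": "-1 .072 -.102 .033 0 0 -.0094;-1 .072 -.102 .033 0 0 -.0094;-1 .072 -.102 .033 0 0 -.0094;-1 .072 -.102 .033 0 0 -.0094;-1 .072 -.102 .033 0 0 -.0094"}}

```text
clock: 0.6
position: [0.3228, 0.4326, 0.2518]
ee_rot: [2.812, 1.399, -0.001]
force: [1.5, 0.3, 0.6]
width: 1.003
```

Call:
{"method": "jog_arm", "body": {"commands": "-1 .072 -.102 .033 0 0 -.0094;-1 .072 -.102 .033 0 0 -.0094;-1 .072 -.102 .033 0 0 -.0094;-1 .072 -.102 .033 0 0 -.0094;-1 .072 -.102 .033 0 0 -.0094"}}

```text
clock: 1.1
position: [0.4307, 0.2796, 0.3014]
ee_rot: [2.988, 0.97, -0.001]
force: [0.7, 1.4, 0.5]
width: 0.998
```

```bash
python3 - <<'E'
from h import *
s=status.observe(); print({k:np.round(s[k],3) for k in("clock","position","ee_rot","force","joints")})
a=grab("wrist");save(a,"pics/w1.png");P=pts(a);np.savez("w1.npz",P=P,px=a["pixels"])
print("cam",-a["R"].T@a["t"]);print(a["R"][2])
m=region(P,(.448,.272),.1)&(P[...,2]>.024)&(P[...,2]<.04); q=P[m]
if len(q): print(len(q),np.median(q[:,2]),dpose(q[:,:2]))
E
```

```text
{'clock': np.float64(1.1), 'position': array([0.431, 0.28 , 0.301]), 'ee_rot': array([ 2.988e+00,  9.700e-01, -1.000e-03]), 'force': array([0.689, 1.444, 0.491]), 'joints': array([-0.922,  0.176,  0.292,  1.7  , -0.053,  1.273,  0.008])}
cam [0.38235491 0.34624497 0.48428412]
[ 0.17590804 -0.24361054 -0.95378733]
2255 0.032395917475158686 (array([0.45003061, 0.27265817]), np.float64(-0.9539726651319924), 119.63114929199219, 59.1602668762207)
```

View pics/w1.png

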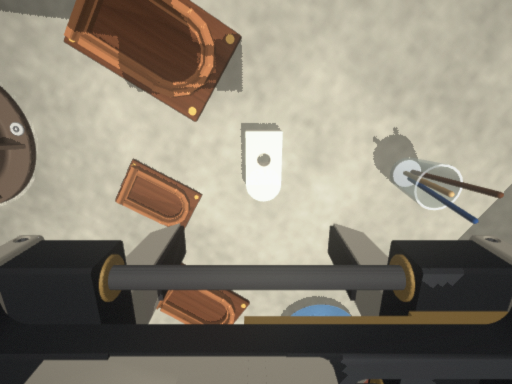

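The wrist view shows the upper half at (263,165), clear of the fingers. I'll fly over the cradle next.

Call:
{"method": "jog_arm", "body": {"commands": "-1 .0287 -.107 0 0 0 .0091;-1 .0287 -.107 0 0 0 .0091;-1 .0287 -.107 0 0 0 .0091;-1 .0287 -.107 0 0 0 .0091;-1 .0287 -.107 0 0 0 .0091"}}

```text
clock: 1.65
position: [0.4732, 0.1194, 0.301]
ee_rot: [-2.816, -1.393, 0.001]
force: [0.5, 0.3, 0.1]
width: 1.001
```

Call:
{"method": "jog_arm", "body": {"commands": "-1 .0287 -.107 0 0 0 .0091;-1 .0287 -.107 0 0 0 .0091;-1 .0287 -.107 0 0 0 .0091;-1 .0287 -.107 0 0 0 .0091;-1 .0287 -.107 0 0 0 .0091"}}

```text
clock: 2.15
position: [0.5163, -0.0409, 0.301]
ee_rot: [-2.588, -1.78, 0.001]
force: [0.0, 0.2, -0.2]
width: 0.999
```

```bash
python3 - <<'E'
from h import *
s=status.observe(); print({k:np.round(s[k],3) for k in("clock","position","ee_rot","joints")})
a=grab("wrist");save(a,"pics/w2.png");P=pts(a);np.savez("w2.npz",P=P,px=a["pixels"])
m=region(P,(.517,-.042),.12)
print(np.histogram(P[m][:,2],np.arange(-.006,.034,.002)))
for zl,zh in((.006,.032),(.022,.032)):
    k=m&(P[...,2]>zl)&(P[...,2]<zh); print(k.sum(),dpose(P[k][:,:2]))
k=m&(P[...,2]>.006)&(P[...,2]<.0125)
n,L,st,ce=cv2.connectedComponentsWithStats(k.astype(np.uint8),connectivity=4)
for i in range(1,n):
    if st[i,4]>150: q=P[L==i]; print(st[i],np.median(q[:,2]),dpose(q[:,:2]))
E
```

```text
{'clock': np.float64(2.15), 'position': array([ 0.516, -0.041,  0.301]), 'ee_rot': array([-2.588e+00, -1.780e+00,  1.000e-03]), 'joints': array([-0.416,  0.188,  0.477,  1.703, -0.09 ,  1.274,  1.285])}
(array([   0,   27, 2533, 4943,  264,    0,   24, 1355, 2532,  205,   27,
         47,  341,  220,  160,  525, 1008,  114,    1]), array([-0.006, -0.004, -0.002,  0.   ,  0.002,  0.004,  0.006,  0.008,
        0.01 ,  0.012,  0.014,  0.016,  0.018,  0.02 ,  0.022,  0.024,
        0.026,  0.028,  0.03 ,  0.032]))
6559 (array([ 0.51691095, -0.04172534]), np.float64(0.029028576556350494), 175.64321899414062, 115.18670654296875)
1808 (array([ 0.5167038, -0.0419201]), np.float64(0.02921863887320919), 156.21356201171875, 96.78024291992188)
[ 206   93   98  117 1589] 0.01038246450992883 (array([ 0.51691095, -0.04172534]), np.float64(0.029028576556350494), 175.64321899414062, 115.18670654296875)
[ 225  115   57   74 2469] 0.010351863871837208 (array([ 0.51697882, -0.04179567]), np.float64(0.027050913130857612), 124.12232208251953, 64.06278991699219)
```

View pics/w2.png

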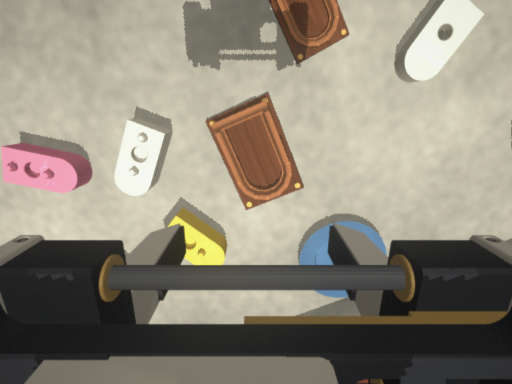

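The cradle pocket shows at (255,150), with its round end towards the lower right, which is world +x. The lower half at (140,155) is in the same view, so I can measure it from this image.

```bash
python3 - <<'E'
from h import *
D=np.load("w2.npz");P=D["P"];px=D["px"].astype(int)
w=(px.max(-1)-px.min(-1)<40)&(px.min(-1)>60)
m=region(P,(.450,-.225),.085)&w
for zl,zh in((.038,.048),(.040,.047)):
  k=m&(P[...,2]>zl)&(P[...,2]<zh);q=P[k];print(k.sum(),np.median(q[:,2]),dpose(q[:,:2]))
k=m&(P[...,2]>.0505);n,L,st,ce=cv2.connectedComponentsWithStats(k.astype(np.uint8))
for i in range(1,n):
  if st[i,4]>5: print("peg",P[L==i].mean(0),st[i,4])
E
```

```text
2350 0.04446735353779167 (array([ 0.45119577, -0.22443582]), np.float64(-0.7362394054678933), 119.65135955810547, 60.7388801574707)
2303 0.04448577158222732 (array([ 0.45119577, -0.22443582]), np.float64(-0.7362394054678933), 119.65135955810547, 60.7388801574707)
peg [ 0.42049332 -0.19483596  0.05398169] 54
peg [ 0.46321865 -0.23388239  0.0539124 ] 47
```

Call:
{"method": "jog_arm", "body": {"commands": "-1 -.0449 -.1207 -.0667 0 0 -.0119;-1 -.0449 -.1207 -.0667 0 0 -.0119;-1 -.0449 -.1207 -.0667 0 0 -.0119;-1 -.0449 -.1207 -.0667 0 0 -.0119;-1 -.0449 -.1207 -.0667 0 0 -.0119"}}

```text
clock: 2.7
position: [0.4482, -0.2217, 0.2003]
ee_rot: [-2.878, -1.26, -0.0]
force: [1.0, 0.1, 0.1]
width: 0.998
```

Call:
{"method": "jog_arm", "body": {"commands": "-1 0 0 -.1 0 0 0;-1 0 0 -.1 0 0 0;-1 0 0 -.05 0 0 0;-1 0 0 0 0 0 0;-1 0 0 0 0 0 0"}}

```text
clock: 3.2
position: [0.449, -0.2208, 0.1264]
ee_rot: [-2.876, -1.264, 0.001]
force: [0.2, -0.5, 0.5]
width: 1.0
```

```bash
python3 - <<'E'
from h import *
s=status.observe(); r=s["ee_rot"];print(s["clock"],np.round(s["position"],4),r,2*np.arctan2(r[1],r[0]),s["joints"])
E
```

```text
3.2 [ 0.449  -0.2208  0.1264] [-2.87590720e+00 -1.26392719e+00  7.14750287e-04] -5.455029343056536 [-0.10592011  0.34792783  0.59145416  2.00234576 -0.25254778  0.86321881
  1.45171256]
```

Call:
{"method": "jog_arm", "body": {"commands": "-1 0 -.004 -.1 0 0 0;-1 0 0 -.1 0 0 0;-1 0 0 -.08 0 0 0;-1 0 0 -.05 0 0 0;-1 0 0 -.025 0 0 0"}}

```text
clock: 3.7
position: [0.4495, -0.2219, 0.0196]
ee_rot: [2.876, 1.265, 0.001]
force: [0.3, 0.1, 0.3]
width: 0.998
```

Call:
{"method": "jog_arm", "body": {"commands": "1 0 0 0 0 0 0;1 0 0 0 0 0 0;1 0 0 0 0 0 0;1 0 0 0 0 0 0;1 0 0 0 0 0 0", "force": 25}}

```text
clock: 4.2
position: [0.4493, -0.2221, 0.0202]
ee_rot: [2.875, 1.264, 0.001]
force: [0.5, 0.2, -0.4]
width: 0.614
```

Call:
{"method": "jog_arm", "body": {"commands": "1 0 0 0 0 0 0;1 0 0 0.02 0 0 0;1 0 0 .05 0 0 0;1 0 0 .1 0 0 0;1 0 0 .1 0 0 0"}}

```text
clock: 4.7
position: [0.4483, -0.2221, 0.1016]
ee_rot: [-2.876, -1.263, 0.002]
force: [-0.2, 0.2, 0.0]
width: 0.181
```

```bash
python3 - <<'E'
from h import *
s=status.observe(); r=s["ee_rot"];print(s["clock"],np.round(s["position"],4),r,s["width"],s["force"])
a=grab("scene");save(a,"pics/s3.png")
a=grab("wrist");P=pts(a)
m=region(P,s["position"],.12)&(P[...,2]>s["position"][2]+.018)&(P[...,2]<s["position"][2]+.03)
print(m.sum(),dpose(P[m][:,:2]) if m.sum()>20 else "")
save(a,"pics/w3.png")
E
```

```text
4.7 [ 0.4483 -0.2221  0.1016] [-2.87574900e+00 -1.26317591e+00  1.90045148e-03] 0.1806964303905298 [-0.16238784  0.23768993  0.01368067]
10
```

View pics/w3.png

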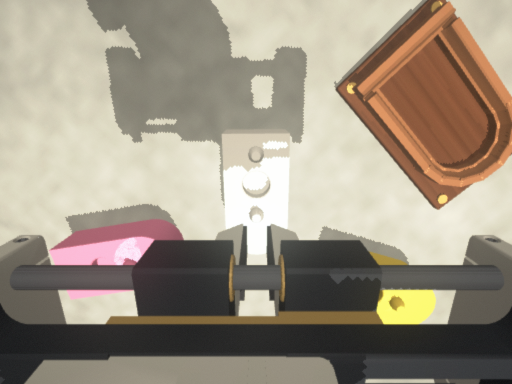

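The fingers are still closing (width 0.18) and came up empty. The lower half is still on the bench at (257,180), so I lifted before the grip was made. I'll check whether it moved.

Call:
{"method": "jog_arm", "body": {"commands": "-1 0 0 .1 0 0 0;-1 0 0 .1 0 0 0;-1 0 0 .1 0 0 0;-1 0 0 .1 0 0 0;-1 0 0 .1 0 0 0"}}

```text
clock: 5.3
position: [0.4485, -0.2219, 0.2516]
ee_rot: [-2.876, -1.264, 0.0]
force: [-0.2, -1.1, -0.2]
width: 0.474
```

```bash
cat > low.py <<'E'
from h import *
import sys
s=status.observe(); r=s["ee_rot"];print(s["clock"],np.round(s["position"],4),r,s["width"],s["force"])
a=grab("wrist");P=pts(a);px=a["pixels"].astype(int);save(a,"pics/"+sys.argv[1])
w=(px.max(-1)-px.min(-1)<40)&(px.min(-1)>60)
m=region(P,(.450,-.225),.1)&w&(P[...,2]>.038)&(P[...,2]<.048)
q=P[m];print(m.sum(),np.median(q[:,2]),dpose(q[:,:2]))
k=region(P,(.450,-.225),.085)&w&(P[...,2]>.0505)&(P[...,2]<.06);n,L,st,ce=cv2.connectedComponentsWithStats(k.astype(np.uint8))
for i in range(1,n):
  if st[i,4]>5: print("peg",P[L==i].mean(0),st[i,4])
E
python3 low.py w4.png
```

```text
5.3 [ 0.4485 -0.2219  0.2516] [-2.87574878e+00 -1.26372968e+00  4.32789788e-04] 0.4741884241230221 [-0.19667348 -1.05002679 -0.16466191]
2814 0.04439191583531994 (array([ 0.45130103, -0.22477736]), np.float64(-0.7368050608834267), 119.85639953613281, 59.99553680419922)
peg [ 0.42002184 -0.1963457   0.05389675] 65
peg [ 0.46252206 -0.23512189  0.05376596] 62
```

Call:
{"method": "jog_arm", "body": {"commands": "-1 .002 0 -.12 0 0 0;-1 0 0 -.12 0 0 0;-1 0 0 -.12 0 0 0;-1 0 0 -.12 0 0 0;-1 0 0 -.04 0 0 0"}}

```text
clock: 5.85
position: [0.4472, -0.2211, 0.0915]
ee_rot: [-2.873, -1.262, 0.006]
force: [-1.1, 1.0, -0.2]
width: 0.954
```

Call:
{"method": "jog_arm", "body": {"commands": "-1 0 0 -.1 0 0 0;-1 0 0 -.09 0 0 0;-1 0 0 -.05 0 0 0;-1 0 0 -.019 0 0 0;-1 0 0 0 0 0 0"}}

```text
clock: 6.35
position: [0.4496, -0.2222, 0.0171]
ee_rot: [-2.876, -1.264, 0.001]
force: [-0.0, -0.1, -0.3]
width: 1.002
```

Call:
{"method": "jog_arm", "body": {"commands": "1 0 0 0 0 0 0;1 0 0 0 0 0 0;1 0 0 0 0 0 0;1 0 0 0 0 0 0;1 0 0 0 0 0 0", "force": 35}}

```text
clock: 6.85
position: [0.4497, -0.2222, 0.0173]
ee_rot: [2.876, 1.264, 0.001]
force: [-1.6, -0.5, 3.5]
width: 0.638
```

Call:
{"method": "jog_arm", "body": {"commands": "1 0 0 0 0 0 0;1 0 0 0 0 0 0;1 0 0 0 0 0 0;1 0 0 0 0 0 0;1 0 0 0 0 0 0"}}

```text
clock: 7.35
position: [0.4497, -0.2222, 0.0173]
ee_rot: [2.876, 1.264, 0.001]
force: [-0.9, 0.1, 6.2]
width: 0.636
```

Call:
{"method": "jog_arm", "body": {"commands": "1 0 0 0 0 0 0;1 0 0 0 0 0 0;1 0 0 .02 0 0 0;1 0 0 .03 0 0 0;1 0 0 .04 0 0 0", "force": 50}}

```text
clock: 7.85
position: [0.449, -0.2219, 0.0444]
ee_rot: [-2.875, -1.264, 0.001]
force: [0.9, 0.2, -2.8]
width: 0.628
```

Call:
{"method": "jog_arm", "body": {"commands": "1 0 0 .06 0 0 0;1 0 0 .08 0 0 0;1 0 0 .08 0 0 0;1 0 0 .04 0 0 0;1 0 0 0 0 0 0"}}

```text
clock: 8.35
position: [0.4507, -0.2224, 0.1237]
ee_rot: [2.874, 1.264, 0.005]
force: [0.2, -0.3, -3.6]
width: 0.63
```

```bash
cat > held.py <<'E'
from h import *
import sys
# pose of held block's top face in tool-yaw frame; argv: picture, nominal height of the face above TCP
s=status.observe(); r=s["ee_rot"];p=s["position"]
yaw=2*np.arctan2(r[1],r[0]);print(s["clock"],np.round(p,4),np.round(r,4),"jaw yaw",(yaw+np.pi)%(2*np.pi)-np.pi,s["width"],s["force"])
a=grab("wrist");P=pts(a);save(a,"pics/"+sys.argv[1]);np.savez("held.npz",P=P,px=a["pixels"])
px=a["pixels"].astype(int);h=P[...,2]-p[2]
w=(px.max(-1)-px.min(-1)<45)&(px.min(-1)>60)
m=region(P,p,.1)&w&(h<.06)&(h>.002)
print(np.histogram(h[m],np.arange(.002,.06,.004)))
R=cv2.Rodrigues(r)[0]; q=((P-p)@R)
f=float(sys.argv[2]);k=m&(abs(h-f)<.006);qq=q[k]
if k.sum()>50:
    A=np.c_[qq[:,:2],np.ones(len(qq))];co=np.linalg.lstsq(A,qq[:,2],rcond=None)[0]
    print("n",k.sum(),"tool x range",np.percentile(qq[:,0],[1,50,99]),"y range",qq[:,1].min(),qq[:,1].max(),"slopes",co)
E
python3 held.py w5.png .027
```

```text
8.35 [ 0.4507 -0.2224  0.1237] [2.8741 1.2637 0.0046] jaw yaw 0.8284966737778259 0.6297116944585498 [ 0.15256234 -0.28287625 -3.56899641]
(array([   89,    88,   135,  1037,   218,   894, 10695,   349,   458,
         358,   263,   273,   264,   230]), array([0.002, 0.006, 0.01 , 0.014, 0.018, 0.022, 0.026, 0.03 , 0.034,
       0.038, 0.042, 0.046, 0.05 , 0.054, 0.058]))
n 11887 tool x range [-0.02976238  0.00032137  0.02954063] y range -0.057361929569058084 0.05840370455725488 slopes [ 0.0004971   0.00414818 -0.02695767]
```

View pics/w5.png

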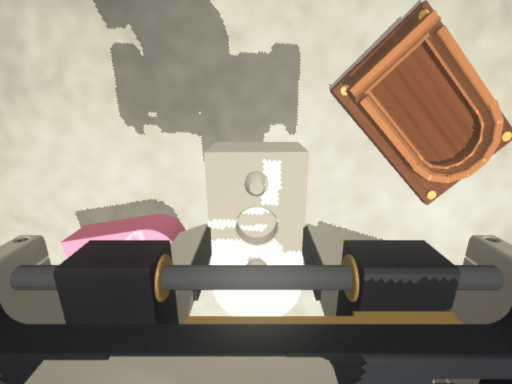

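The lower half is held level between the fingers at about (257,220), tilt around 0.004 rad, and its origin is 3 mm along tool +y. I'll carry it to above the pocket.

Call:
{"method": "jog_arm", "body": {"commands": "1 .0301 .086 0 0 0 .0175;1 .0301 .086 0 0 0 .0175;1 .0301 .086 0 0 0 .0175;1 .0301 .086 0 0 0 .0175;1 .0301 .086 0 0 0 .0175"}}

```text
clock: 8.9
position: [0.494, -0.0918, 0.1207]
ee_rot: [-2.419, -2.002, 0.003]
force: [1.6, -0.3, -2.4]
width: 0.625
```

Call:
{"method": "jog_arm", "body": {"commands": "1 .0301 .086 0 0 0 .0175;1 .0301 .086 0 0 0 .0175;1 0 0 -.05 0 0 0;1 0 0 -.04 0 0 0;1 0 0 0 0 0 0"}}

```text
clock: 9.4
position: [0.5104, -0.042, 0.0925]
ee_rot: [-2.19, -2.248, 0.006]
force: [-0.0, -0.6, -3.7]
width: 0.629
```

```bash
python3 held.py w6.png .027; python3 - <<'E'
from h import *
P=np.load("held.npz")["P"]; m=region(P,(.517,-.042),.12)&(P[...,2]>.006)&(P[...,2]<.0125)
s=status.observe();R=cv2.Rodrigues(s["ee_rot"])[0];D=np.load("held.npz")
q=P[m];print(m.sum(),q[:,0].min(),q[:,1].min(),q[:,1].max())
E
```

```text
9.4 [ 0.5104 -0.042   0.0925] [-2.1901 -2.2478  0.0062] jaw yaw 1.5967902717505273 0.6290266405710704 [-0.04992079 -0.59549864 -3.7385487 ]
(array([   76,    82,   134,  1038,   242,  1102, 10450,   314,   435,
         366,   236,   254,   249,   242]), array([0.002, 0.006, 0.01 , 0.014, 0.018, 0.022, 0.026, 0.03 , 0.034,
       0.038, 0.042, 0.046, 0.05 , 0.054, 0.058]))
n 11840 tool x range [-0.02911274  0.00080749  0.02990254] y range -0.05718674058514884 0.05861280574415418 slopes [ 8.52229263e-05  6.15260253e-03 -2.69411519e-02]
3018 0.428048523172455 -0.1013985818233746 0.016543224840882977
```

Call:
{"method": "jog_arm", "body": {"commands": "1 0 0 -.06 0 0 0;1 0 0 -.03 0 0 0;1 0 0 0 0 0 0;1 0 0 0 0 0 0;1 0 0 0 0 0 0"}}

```text
clock: 9.95
position: [0.5132, -0.0417, 0.0686]
ee_rot: [2.191, 2.251, 0.001]
force: [0.8, -0.6, -2.9]
width: 0.63
```

Call:
{"method": "jog_arm", "body": {"commands": "1 .003 0 -.04 0 0 0;1 0 0 -.02 0 0 0;1 0 0 -.02 0 0 0;1 0 0 0 0 0 0;1 0 0 0 0 0 0"}}

```text
clock: 10.45
position: [0.5135, -0.0416, 0.0437]
ee_rot: [-2.191, -2.251, 0.001]
force: [0.1, 0.7, -3.4]
width: 0.625
```

Call:
{"method": "jog_arm", "body": {"commands": "1 0 0 -.02 0 0 0;1 0 0 -.02 0 0 0;1 0 0 -.012 0 0 0;1 0 0 0 0 0 0;1 0 0 0 0 0 0"}}

```text
clock: 10.95
position: [0.5136, -0.0416, 0.0283]
ee_rot: [-2.191, -2.251, 0.0]
force: [-0.3, 0.3, -2.6]
width: 0.633
```

Call:
{"method": "jog_arm", "body": {"commands": "-1 0 0 0 0 0 0;-1 0 0 0 0 0 0;-1 0 0 0 0 0 0;-1 0 0 0 0 0 0;-1 0 0 0 0 0 0"}}

```text
clock: 11.45
position: [0.5138, -0.0415, 0.0285]
ee_rot: [2.191, 2.251, 0.0]
force: [0.5, -0.4, -0.5]
width: 0.982
```

Call:
{"method": "jog_arm", "body": {"commands": "-1 0 0 .03 0 0 0;-1 0 0 .08 0 0 0;-1 0 0 .12 0 0 0;-1 0 0 .12 0 0 0;-1 0 0 .12 0 0 0"}}

```text
clock: 11.95
position: [0.5134, -0.0417, 0.1715]
ee_rot: [2.191, 2.251, 0.0]
force: [1.2, 1.0, -0.7]
width: 1.001
```

Call:
{"method": "jog_arm", "body": {"commands": "-1 0 0 .1 0 0 0;-1 0 0 .1 0 0 0;-1 0 0 .1 0 0 0;-1 0 0 0 0 0 0;-1 0 0 0 0 0 0"}}

```text
clock: 12.45
position: [0.5139, -0.0416, 0.2603]
ee_rot: [2.191, 2.251, 0.002]
force: [0.5, 0.1, -0.7]
width: 1.002
```

```bash
cat > seat.py <<'E'
from h import *
import sys
s=status.observe(); print(s["clock"],np.round(s["position"],4),np.round(s["ee_rot"],4),s["width"])
a=grab("wrist");P=pts(a);px=a["pixels"].astype(int);save(a,"pics/"+sys.argv[1])
w=(px.max(-1)-px.min(-1)<45)&(px.min(-1)>50)
f=float(sys.argv[2]);c=(.517,-.042)
k=region(P,c,.085)&(abs(P[...,2]-f)<.005)&w;q=P[k]
A=np.c_[q[:,:2]-np.array(c),np.ones(len(q))];print("plane",np.linalg.lstsq(A,q[:,2],rcond=None)[0],dpose(q[:,:2]))
m=region(P,c,.12)&(P[...,2]>.006)&(P[...,2]<.013);print("board",dpose(P[m][:,:2]))
k=region(P,c,.085)&w&(P[...,2]>f+.0065)&(P[...,2]<f+.016);n,L,st,ce=cv2.connectedComponentsWithStats(k.astype(np.uint8))
for i in range(1,n):
  if st[i,4]>5: print("peg",P[L==i].mean(0),st[i,4])
E
python3 seat.py w7.png .054
```

```text
12.45 [ 0.5139 -0.0416  0.2603] [2.1906 2.2505 0.0024] 1.001713735456614
plane [ 5.79827702e-05 -1.42375777e-03  5.43562132e-02] (array([ 0.51653326, -0.04094106]), np.float64(0.02756392742237468), 119.70368957519531, 59.971004486083984)
board (array([ 0.51727008, -0.04161068]), np.float64(0.029306772860533847), 174.0224151611328, 114.9925765991211)
peg [ 0.47449616 -0.04244286  0.06377125] 68
peg [ 0.53175751 -0.04013904  0.06379784] 57
```

View pics/w7.png

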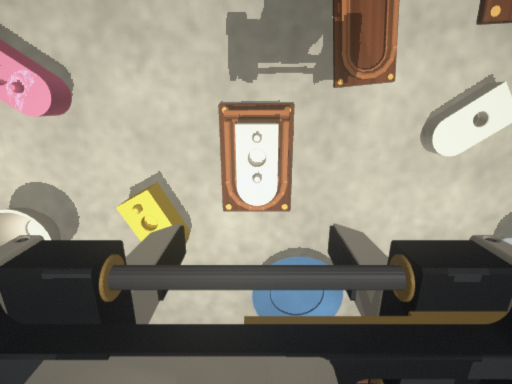

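The lower half is seated at (257,160): level, top at 54.4 mm, round end to round end. The upper half is next.

Call:
{"method": "jog_arm", "body": {"commands": "-1 -.0273 .132 0 0 0 -.0195;-1 -.0273 .132 0 0 0 -.0195;-1 -.0273 .132 0 0 0 -.0195;-1 -.0273 .132 0 0 0 -.0195;-1 -.0273 .132 0 0 0 -.0195"}}

```text
clock: 13.0
position: [0.4714, 0.1576, 0.2583]
ee_rot: [2.772, 1.478, -0.003]
force: [0.2, 0.4, 0.7]
width: 1.001
```

Call:
{"method": "jog_arm", "body": {"commands": "-1 -.0273 .132 0 0 0 -.0195;-1 -.0273 .132 0 0 0 -.0195;-1 -.0273 .132 0 0 0 -.0195;-1 0 0 0 0 0 0;-1 0 0 0 0 0 0"}}

```text
clock: 13.5
position: [0.4472, 0.2756, 0.2581]
ee_rot: [2.99, 0.959, -0.004]
force: [0.7, -1.2, 0.4]
width: 0.998
```

```bash
python3 - <<'E'
from h import *
s=status.observe(); r=s["ee_rot"];print(s["clock"],np.round(s["position"],4),r,2*np.arctan2(r[1],r[0]),s["joints"])
a=grab("wrist");P=pts(a)
m=region(P,(.450,.272),.1)&(P[...,2]>.026)&(P[...,2]<.038); q=P[m]
print(len(q),np.median(q[:,2]),dpose(q[:,:2]))
E
```

```text
13.5 [0.4472 0.2756 0.2581] [ 2.9900184   0.95945569 -0.00365301] 0.621013267518181 [-0.93011896  0.22779253  0.34273688  1.74948018 -0.08139065  1.18095479
  0.05662037]
2768 0.03241562028459323 (array([0.45001834, 0.27199286]), np.float64(-0.9391308683769815), 120.26556396484375, 60.008026123046875)
```

Call:
{"method": "jog_arm", "body": {"commands": "-1 .003 -.003 -.14 0 0 .0011;-1 0 0 -.14 0 0 0;-1 0 0 -.14 0 0 0;-1 0 0 -.12 0 0 0;-1 0 0 -.07 0 0 0"}}

```text
clock: 14.05
position: [0.4481, 0.2713, 0.0736]
ee_rot: [2.988, 0.962, -0.005]
force: [-0.3, 0.0, -0.3]
width: 0.997
```

Call:
{"method": "jog_arm", "body": {"commands": "-1 0 0 -.08 0 0 0;-1 0 0 -.06 0 0 0;-1 0 0 -.02 0 0 0;-1 0 0 0 0 0 0;-1 0 0 0 0 0 0"}}

```text
clock: 14.55
position: [0.4497, 0.274, 0.0291]
ee_rot: [-2.99, -0.964, -0.001]
force: [0.9, 0.9, -0.2]
width: 0.999
```

Call:
{"method": "jog_arm", "body": {"commands": "-1 -.005 .002 -.04 0 0 0;-1 0 0 -.03 0 0 0;-1 0 0 0 0 0 0;1 0 0 0 0 0 0;1 0 0 0 0 0 0", "force": 30}}

```text
clock: 15.05
position: [0.4477, 0.2751, 0.0075]
ee_rot: [-2.99, -0.965, -0.0]
force: [-0.2, -0.5, 0.1]
width: 0.87
```

Call:
{"method": "jog_arm", "body": {"commands": "1 0 0 0 0 0 0;1 0 0 0 0 0 0;1 0 0 0 0 0 0;1 0 0 0 0 0 0;1 0 0 0 0 0 0"}}

```text
clock: 15.55
position: [0.4478, 0.2752, 0.0078]
ee_rot: [-2.989, -0.965, -0.001]
force: [-0.7, -1.2, 5.1]
width: 0.442
```

Call:
{"method": "jog_arm", "body": {"commands": "1 0 0 0 0 0 0;1 0 0 0 0 0 0;1 0 0 0 0 0 0;1 0 0 .02 0 0 0;1 0 0 .03 0 0 0", "force": 45}}

```text
clock: 16.05
position: [0.4472, 0.2747, 0.0226]
ee_rot: [2.989, 0.965, -0.001]
force: [-0.5, 0.5, 0.1]
width: 0.02
```

The fingers shut without catching it again. Going by the two tries on the lower half, the pads need more than about 25 mm of overlap. I'll check the slab and go deeper.

Call:
{"method": "jog_arm", "body": {"commands": "1 0 0 .1 0 0 0;1 0 0 .1 0 0 0;-1 0 0 .12 0 0 0;-1 0 0 .12 0 0 0;-1 0 0 .12 0 0 0"}}

```text
clock: 16.55
position: [0.4473, 0.2747, 0.1926]
ee_rot: [-2.99, -0.965, -0.001]
force: [-0.2, 0.8, 0.7]
width: 0.215
```

```bash
python3 - <<'E'
from h import *
s=status.observe(); r=s["ee_rot"];print(s["clock"],np.round(s["position"],4),r,s["width"])
a=grab("wrist");P=pts(a);save(a,"pics/w8.png")
m=region(P,(.450,.272),.1)&(P[...,2]>.026)&(P[...,2]<.038); q=P[m]
A=np.c_[q[:,:2]-q[:,:2].mean(0),np.ones(len(q))]
print(len(q),np.linalg.lstsq(A,q[:,2],rcond=None)[0],dpose(q[:,:2]))
E
```

```text
16.55 [0.4473 0.2747 0.1926] [-2.98964127e+00 -9.64904085e-01 -6.67495683e-04] 0.21506701725519506
3836 [ 0.00125906 -0.00352405  0.03231156] (array([0.44979004, 0.27185684]), np.float64(-0.9467176151113712), 120.60868072509766, 60.115379333496094)
```

View pics/w8.png

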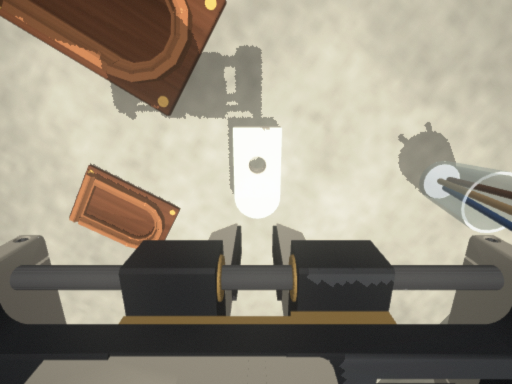

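The slab has not moved and shows at (258,170).

Call:
{"method": "jog_arm", "body": {"commands": "-1 .002 0 -.12 0 0 0;-1 0 0 -.12 0 0 0;-1 0 0 -.12 0 0 0;-1 0 0 -.06 0 0 0;-1 0 0 0 0 0 0"}}

```text
clock: 17.1
position: [0.4465, 0.2738, 0.0625]
ee_rot: [2.988, 0.965, -0.006]
force: [-0.5, -0.1, 0.5]
width: 0.694
```

Call:
{"method": "jog_arm", "body": {"commands": "-1 0 0 -.08 0 0 0;-1 0 0 -.06 0 0 0;-1 0 0 -.04 0 0 0;-1 0 0 0 0 0 0;-1 0 0 0 0 0 0"}}

```text
clock: 17.6
position: [0.4487, 0.2753, 0.0113]
ee_rot: [-2.989, -0.965, -0.001]
force: [0.3, -0.9, -0.4]
width: 0.999
```

Call:
{"method": "jog_arm", "body": {"commands": "-1 -.002 -.003 -.016 0 0 0;-1 0 0 -.012 0 0 0;-1 0 0 0 0 0 0;1 0 0 0 0 0 0;1 0 0 0 0 0 0", "force": 40}}

```text
clock: 18.1
position: [0.4476, 0.2742, 0.0021]
ee_rot: [-2.99, -0.965, -0.0]
force: [-0.2, 0.1, -0.7]
width: 0.875
```

Call:
{"method": "jog_arm", "body": {"commands": "1 0 0 0 0 0 0;1 0 0 0 0 0 0;1 0 0 0 0 0 0;1 0 0 0 0 0 0;1 0 0 0 0 0 0"}}

```text
clock: 18.6
position: [0.4477, 0.2742, 0.0021]
ee_rot: [-2.99, -0.965, -0.0]
force: [-0.2, 1.3, 0.1]
width: 0.638
```

Call:
{"method": "jog_arm", "body": {"commands": "1 0 0 0 0 0 0;1 0 0 0 0 0 0;1 0 0 0 0 0 0;1 0 0 0 0 0 0;1 0 0 0 0 0 0"}}

```text
clock: 19.1
position: [0.4477, 0.2742, 0.0021]
ee_rot: [-2.99, -0.965, -0.001]
force: [0.6, 0.6, 0.9]
width: 0.648
```

Gripped, with the width holding at 0.64. I'll lift and measure the slab in the hand.

Call:
{"method": "jog_arm", "body": {"commands": "1 0 0 .02 0 0 0;1 0 0 .03 0 0 0;1 0 0 .05 0 0 0;1 0 0 .08 0 0 0;1 0 0 .08 0 0 0", "force": 50}}

```text
clock: 19.6
position: [0.447, 0.2736, 0.081]
ee_rot: [2.989, 0.965, -0.002]
force: [1.1, 0.6, -3.9]
width: 0.639
```

Call:
{"method": "jog_arm", "body": {"commands": "1 0 0 .08 0 0 0;1 0 0 .08 0 0 0;1 0 0 .05 0 0 0;1 0 0 0 0 0 0;1 0 0 0 0 0 0"}}

```text
clock: 20.1
position: [0.4472, 0.2739, 0.1429]
ee_rot: [-2.989, -0.965, 0.0]
force: [-0.1, -0.9, -2.3]
width: 0.639
```

```bash
python3 held.py w9.png .030
```

```text
20.1 [0.4472 0.2739 0.1429] [-2.9894 -0.9654  0.    ] jaw yaw 0.6247229529396359 0.6389279137501768 [-0.12603249 -0.87312457 -2.31456045]
(array([ 149,  170,  173,  184,  208,  218, 4060, 8742,  148,  166,  187,
        193,  221,  216]), array([0.002, 0.006, 0.01 , 0.014, 0.018, 0.022, 0.026, 0.03 , 0.034,
       0.038, 0.042, 0.046, 0.05 , 0.054, 0.058]))
n 13007 tool x range [-0.0300386  -0.0003511   0.02970457] y range -0.05731620405250475 0.055307109586083474 slopes [ 0.00039489 -0.00038327 -0.03024222]
```

View pics/w9.png

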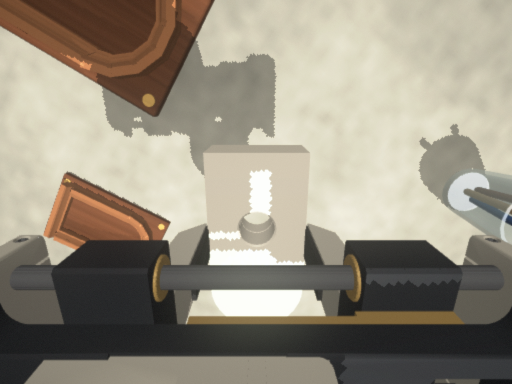

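The upper half is held level at (257,210). Its origin is 2.7 mm along tool +y and its underside is 2 mm below the fingertips. I'll carry it over.

Call:
{"method": "jog_arm", "body": {"commands": "1 .0277 -.1313 0 0 0 .0194;1 .0277 -.1313 0 0 0 .0194;1 .0277 -.1313 0 0 0 .0194;1 .0277 -.1313 0 0 0 .0194;1 .0277 -.1313 0 0 0 .0194"}}

```text
clock: 20.65
position: [0.4883, 0.0754, 0.1419]
ee_rot: [-2.557, -1.824, 0.003]
force: [0.5, 0.4, -3.2]
width: 0.642
```

Call:
{"method": "jog_arm", "body": {"commands": "1 .0277 -.1313 0 0 0 .0194;1 .0277 -.1313 0 0 0 .0194;1 .0277 -.1313 0 0 0 .0194;1 0 0 0 0 0 0;1 0 0 0 0 0 0"}}

```text
clock: 21.15
position: [0.5132, -0.0422, 0.1419]
ee_rot: [-2.192, -2.248, 0.003]
force: [0.5, 0.9, -2.4]
width: 0.644
```

Call:
{"method": "jog_arm", "body": {"commands": "1 0 0 -.04 0 0 0;1 0 0 -.04 0 0 0;1 0 0 -.02 0 0 0;1 0 0 0 0 0 0;1 0 0 0 0 0 0"}}

```text
clock: 21.65
position: [0.5139, -0.0406, 0.1127]
ee_rot: [-2.188, -2.254, 0.001]
force: [1.2, 0.4, -2.5]
width: 0.644
```

```bash
python3 held.py w10.png .030
```

```text
21.65 [ 0.5139 -0.0406  0.1127] [-2.1879e+00 -2.2539e+00  8.0000e-04] jaw yaw 1.6005126296150705 0.6441218049594408 [ 1.17126768  0.44293455 -2.48573583]
(array([ 133,  152,  154,  203,  212,  245, 3983, 8805,  195,  201,  220,
        217,  214,  223]), array([0.002, 0.006, 0.01 , 0.014, 0.018, 0.022, 0.026, 0.03 , 0.034,
       0.038, 0.042, 0.046, 0.05 , 0.054, 0.058]))
n 13006 tool x range [-0.02919425  0.00082108  0.03051558] y range -0.057198851446791675 0.0553954003099154 slopes [-0.00059311 -0.0001167  -0.03026762]
```

Call:
{"method": "jog_arm", "body": {"commands": "1 0 -.003 -.05 0 0 0;1 0 0 -.05 0 0 0;1 0 0 -.04 0 0 0;1 0 0 0 0 0 0;1 0 0 0 0 0 0"}}

```text
clock: 22.2
position: [0.5142, -0.0419, 0.0712]
ee_rot: [-2.189, -2.253, 0.0]
force: [0.9, -0.3, -1.0]
width: 0.642
```

Call:
{"method": "jog_arm", "body": {"commands": "1 0 0 -.012 0 0 0;1 0 0 -.012 0 0 0;1 0 0 -.012 0 0 0;1 0 0 -.005 0 0 0;1 0 0 0 0 0 0"}}

```text
clock: 22.7
position: [0.5138, -0.0419, 0.0584]
ee_rot: [-2.189, -2.253, 0.0]
force: [0.2, 0.6, -2.4]
width: 0.645
```

Call:
{"method": "jog_arm", "body": {"commands": "1 0 .001 -.003 0 0 0;1 0 0 -.003 0 0 0;1 0 0 0 0 0 0;1 0 0 0 0 0 0;1 0 0 0 0 0 0"}}

```text
clock: 23.2
position: [0.5141, -0.0417, 0.057]
ee_rot: [2.189, 2.253, 0.0]
force: [0.1, -0.3, -2.2]
width: 0.64
```

Call:
{"method": "jog_arm", "body": {"commands": "-1 0 0 0 0 0 0;-1 0 0 0 0 0 0;-1 0 0 0 0 0 0;-1 0 0 0 0 0 0;-1 0 0 0 0 0 0"}}

```text
clock: 23.7
position: [0.5141, -0.0416, 0.057]
ee_rot: [2.189, 2.253, 0.0]
force: [-0.5, 0.1, 0.0]
width: 0.988
```

Call:
{"method": "jog_arm", "body": {"commands": "-1 0 0 .03 0 0 0;-1 0 0 .08 0 0 0;-1 0 0 .12 0 0 0;-1 0 0 .12 0 0 0;-1 0 0 .12 0 0 0"}}

```text
clock: 24.2
position: [0.5138, -0.0418, 0.2]
ee_rot: [2.189, 2.253, 0.0]
force: [0.9, 0.2, -0.0]
width: 0.998
```

Call:
{"method": "jog_arm", "body": {"commands": "-1 0 0 .1 0 0 0;-1 0 0 .1 0 0 0;-1 0 0 0 0 0 0;-1 0 0 0 0 0 0;-1 0 0 0 0 0 0"}}

```text
clock: 24.7
position: [0.5134, -0.0416, 0.2572]
ee_rot: [-2.188, -2.253, 0.001]
force: [-0.1, 0.1, 0.7]
width: 0.999
```

```bash
python3 seat.py w11.png .086; python3 -c "
from h import *
save(grab('scene'),'pics/s11.png')"
```

```text
24.7 [ 0.5134 -0.0416  0.2572] [-2.1883e+00 -2.2528e+00  1.4000e-03] 0.9992968688880834
plane [-0.00052275  0.00013926  0.08633189] (array([ 0.51705707, -0.04104258]), np.float64(0.02973968634048285), 119.92691802978516, 60.12285232543945)
board (array([ 0.51633862, -0.04152551]), np.float64(0.02913727306012337), 174.38084411621094, 115.04712677001953)
```

View pics/s11.png

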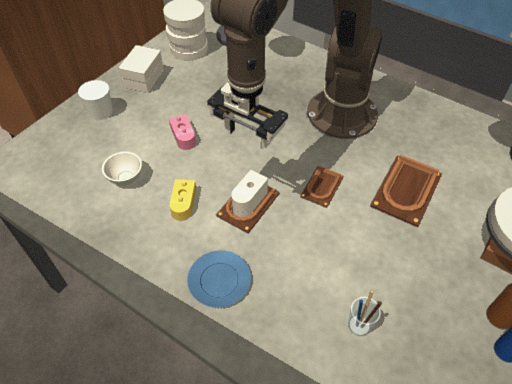

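The closed mould stands in the cradle at (249,198). The upper half's top is at 86.3 mm (nominal 86) and level, its centre is within 1 mm of the lower half's, and the gripper is clear. The plate, jar and bowl look unmoved, so I'll hand in.

```bash
python3 -c "
from h import *
print(arm.sign_off())"
```

```text
the job is handed in; nothing more can be done
None
```

The mould is closed in the cradle and the job is handed in, at about 25 s of the 58 s allowed. I seated the lower half in the middle-sized cradle and let go, then lowered the upper half onto its pegs, let go, and raised the gripper clear.

**Last checks:**

| Piece | Height of top face (nominal) | Offset | Yaw difference | Tilt |
|---|---|---|---|---|
| Lower half in the pocket (before closing) | 54.4 mm (54) | about 1 mm from the pocket centre | about 0.002 rad | about 0.001 rad |
| Upper half on the lower half | 86.3 mm (86) | about 0.6 mm from the lower half | about 0.002 rad | below 0.001 rad |

- **Round ends:** they match between the cradle and both halves.
- **Bystanders:** the jar, plate and bowl look unmoved in the final scene view. I did not measure them.
- **Lower half after closing:** I could not measure it directly because the upper half covers it. The upper half's height and level agree with it still being seated.

**What went wrong on the way:** the first grasp of each half failed. The fingers slid off without moving the piece, and gripping lower and harder held both times. I let each piece go about 1 mm above its seat, so the last bit was a very short drop rather than pressed contact.

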